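Bring the amber filter over the port of the blue light box

TASK

On the blue light box, take the filter slider by its black grip tab and slide it on to its next stop, the middle one, so that the round amber filter lies over the light port and the slider has clicked home there; then let go. Leave the slider of the grey light box where it is.

Things in the scene. Friction and masses are not known exactly. Their poses are not given: they have to be found in the camera images.
- blue_box: Blue light box, fixed to the worktop, turned up to 25 deg either way: 104 mm (x) by 140 mm (y), origin under its centre. On top (56 mm), two aluminium guide rails along its y (tops at 66 mm) carry the steel filter slider, a plate 60 x 170 x 4 mm, upper face 62 mm above the worktop. The round light port is in the middle of the box's top, marked by a white line across each rail.
- blue_slide (a joint): Position (m) of the blue box's slider along the box's +y. Three sprung stops: at 0 (start, within a few mm) its open hole lies over the port, at 0.040 the amber filter, at 0.080 the black blank. About 8 to 12 N along the slide pushes it out of a stop; once past half-way to the next stop the spring pulls it on into that one (to within 3 mm), where it stays when released.
- blue_tab (a point): Centre of the upright black grip tab on the blue box's slider, 84 mm above the worktop; moves with the slider. 12 mm thick along the slide (y), 26 mm across it (x), 36 mm tall, its top at 103 mm; clear all round above its flat foot (18 x 32 mm, 5 mm tall). +y points along the slide from the first stop towards the next, +z up.
- grey_slide (a joint): The slider of the grey light box, a bystander of the same build and size as the blue one (nothing on it higher than 103 mm), beside it to the left or right, at least 20 mm away. Values as for blue_slide. It starts at its first stop (0) and must stay there.

How it is judged (in metres and radians):
At the end, for the whole second after the job is handed in: The blue box's slider rests in its middle stop (0.040 m, within 7 mm, not moving), and the grey box's slider is still at its first stop (within 10 mm) (value of joint blue_slide between 0.033 and 0.047 m and velocity of joint blue_slide between -0.005 and 0.005 m/s and value of joint grey_slide below 0.01 m); the robot touches nothing.
It fails at once if the grey box's slider is pushed out of its first stop (moved more than 15 mm) (value of joint grey_slide above 0.015 m).
It also fails if it takes over 32 s, if anything falls off the work surface, if the arm or the gripper's body presses on something with over 40 N, if the wrist force passes 120 N, or if a joint passes its speed limit or range.

ROBOT

A 6-joint arm with a two-finger parallel gripper is mounted at the origin on a cart in front of the work surface, level with it; the furniture and walls round the work are solid. World frame = base frame: x ahead of the robot, y to its left, z up, the work surface at z = 0. Lengths are in m, angles in degrees, forces in N, time in s.
With the tool pointing down it reaches from about 0.375 to 0.9 m from the base axis. Payload 3.1 kg.
Tool frame: the origin (TCP) lies between the finger pads; the fingertips stand 11 mm ahead of it and the grasp point (between the pads) lies 8 mm behind it; z points along the fingers, y is the line along which they close (so a half turn about z gives the same grasp; the last joint's range is limited). The gripper opens to 87 mm and grips with 3 to 60 N. Pads are 19 mm wide; open, the fingers measure 117 mm over their backs; the gripper's body (75 mm by 190 mm) begins 51 mm behind the grasp point.
Start: joints at [66.033, 30.224, 82.088, -0, 67.689, -10.227], TCP at [0.148, 0.607, 0.234] pointing down, gripper open.
Joint ranges: [-176.69, 176.69], [-43.24, 126.21], [12.49, 139.97], [-82, 262], [0, 151.66], [-163.58, 163.58]. Speed limits (degrees/s): [159.86, 159.86, 180, 180, 180, 180].

INTERFACE

Orientations are given as a 3x3 rotation matrix whose columns are the frame's x, y, z axes.
In Python, from rig import bot, viewer, workorder, nets gives the robot as it stands. The module is installed in compiled form; this text tells all that it offers.
- The arm moves only by the tool move_arm, never from a script. Its argument "increments" is a list of rows, each a list of 7 numbers: the shift along the tool's x, y, z normalised to -1 to 1, where 1 is 0.3 m, then the turn, a rotation vector about the tool's x, y, z normalised to -1 to 1, where 1 is pi rad, then the opening, from 0 (shut) to 1 (fully open). In form: [[tx, ty, tz, wx, wy, wz, grip], ...]. A call has 1 to 10 rows; each row is the pose to reach, as a shift and turn from the pose commanded when the call began, along the tool's axes at that moment, turning the shorter way round; what a row does not reach only later rows make up. A row lasts 1/12 s, in which the tool goes at most 41.7 mm and 7.16 degrees, less where a joint would pass 70% of its speed; a pose out of reach is approached as far as the arm can. A call with a number of a shift or a turn outside -1 to 1 is refused whole. A call with a gripper value outside its range is refused whole. The fingers move at their own pace and stop on an object; the grip force is fixed at half the most. Time passes only in rows, so rows that repeat a pose let the fingers close. It gives the time, the measured TCP pose, the force, the opening and the grip force at its end, in the units of the state.
- bot.read_state(): the state, without advancing time (a new reading comes with each control period).
- viewer.capture(name): name is "side" or "top"; returns a dict with "image" (384x512x3 uint8, blue, green, red), "K" (3x3 intrinsics, pixels), "eye" and "orientation" of the camera in the world. Camera axes: x right, y up, looking along -z (the intrinsics and any distortion apply to the point x, -y, -z); pixel columns grow to the right and rows downward; lengths in m; the calibration is good to about 2 mm. A picture is of the moment at which its call begins. There is no depth.
- workorder.hand_in(): hands the job in; it is judged then, once.
Trained networks look in the newest picture that a camera, given by its name, has taken for a name from the list of things; names that differ only in an ending like _2 or _b are one class to them, and where a whole thing is asked for, a point or a joint stands for the part that bears it (a point fixed in the world has none). Each returns a list of dicts, best first, with "conf" (0 to 1); they miss things now and then, are a little off and sometimes report something else, mostly with a low value. They report only what shows in the picture. A call takes as long as a camera call.
- nets.find_in(camera, thing): "location" ([column, row] in pixels, amid what is visible of it).
The state is a dict: "time_s": time; "joint_positions": joint angles; "qvel": joint speeds; "tau": joint torques, N m; "position": TCP position; "tcp_rot": TCP orientation; "force": force on the tool from outside, world axes, zero at the start; "moment": the same for the moment, N m; "opening": opening from 0.0 (shut) to 1.0 (fully open); "grasp_force": force on a finger pad.
Only numpy, scipy, OpenCV 4.12 (cv2) and the standard library are available. Lean on these libraries where they do the work, as an engineer would, in place of code of your own. Each camera call takes 0.05 s, during which the arm holds its last target. There are 200 camera calls.

## Working session

There is one attempt and no reset: what is moved stays moved. The work goes in short steps, Python scripts to look and compute and a tool call to move; the robot and the scene stay as the last step left them, time stands still between calls to the robot, and variables do not carry over. Pictures are saved under pics/ and viewed, at most 10 in all, crops included, and the job is handed in when it is done.

Besides the shell and the picture viewer there is one more tool, called after ">>>" as name(argument=value, ...), one argument or row to a line, values as JSON. move_arm: Moves the arm, as the interface text tells. Its arguments: {"type":"object","properties":{"increments":{"type":"array"}},"required":["increments"]}

```bash
mkdir -p pics
python3 - <<'E'
from rig import bot, viewer, nets
import cv2
for c in("top","side"):
    r=viewer.capture(c); cv2.imwrite(f"pics/{c}0.png",r["image"])
    print(c,r["K"],r["eye"],r["orientation"],[k for k in r])
    for t in("blue_box","blue_tab","blue_slide","grey_slide"):
        print(t,[(d["location"],d["conf"]) for d in nets.find_in(c,t)])
s=bot.read_state();print(s["time_s"],s["position"],s["tcp_rot"],s["opening"])
E
```

```text
top [[464.9263572    0.         252.84036377]
 [  0.         464.9263572  192.12997173]
 [  0.           0.           1.        ]] [ 4.30355978e-01 -3.81292154e-04  9.28968391e-01] [[ 0.02266553  0.99092348 -0.13250257]
 [-0.99911735  0.02714009  0.03206146]
 [ 0.03536658  0.13165893  0.99066398]] ['image', 'K', 'eye', 'orientation']
blue_box [([317.5, 235.7], 0.8)]
blue_tab [([332.6, 232.7], 0.65), ([170.2, 175.0], 0.24)]
blue_slide [([330.8, 232.3], 0.64)]
grey_slide [([169.5, 175.9], 0.75)]
side [[479.77209231   0.         258.82294377]
 [  0.         479.77209231 185.9931347 ]
 [  0.           0.           1.        ]] [ 0.23344163 -0.88919403  0.73952478] [[ 0.938713    0.21507266 -0.2693727 ]
 [-0.34385317  0.52952862 -0.77547691]
 [-0.02414333  0.82057491  0.57102882]] ['image', 'K', 'eye', 'orientation']
blue_box [([250.6, 248.1], 0.84)]
blue_tab [([252.7, 248.9], 0.63)]
blue_slide [([252.8, 249.5], 0.73)]
grey_slide [([254.9, 164.8], 0.92)]
0.5 [0.14838219 0.60708507 0.23352001] [[-9.71400404e-01  2.37447375e-01  2.73648633e-06]
 [ 2.37447374e-01  9.71400401e-01 -6.77527233e-05]
 [-1.87459302e-05 -6.51652513e-05 -9.99999998e-01]] 1.000743053240792
```

View pics/top0.png

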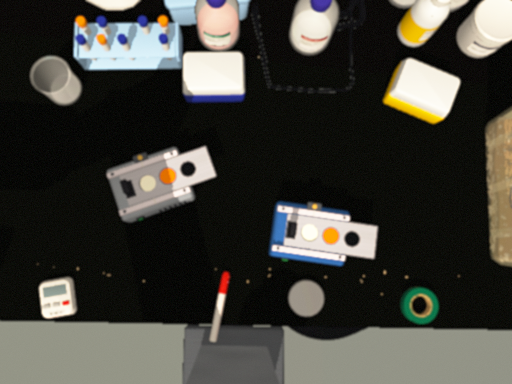

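View pics/side0.png

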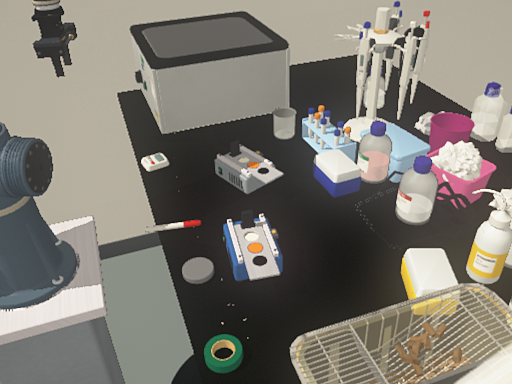

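The top view shows the blue box around (311,234), with its tab at about (291,228). The hole is at (310,232), amber at (331,236) and the blank at (352,239), so the slide's +y runs image-left. The side view agrees, with the tab at about (248,219). The nets' tab hits are really the slider's centre, so I'll measure the tab from crops.

```bash
cat > h.py <<'E'
import numpy as np
def ray(r,px,z):
    K,R,e=[np.array(r[k]) for k in("K","orientation","eye")]
    v=np.linalg.inv(K)@[px[0],px[1],1]; d=R@[v[0],-v[1],-v[2]]
    return e+d*(z-e[2])/d[2]
def proj(r,p):
    K,R,e=[np.array(r[k]) for k in("K","orientation","eye")]
    c=R.T@(np.array(p)-e); q=K@[c[0],-c[1],-c[2]]; return q[:2]/q[2]
E
python3 - <<'E'
from rig import viewer
import cv2,numpy as np
from h import *
t=viewer.capture("top"); s=viewer.capture("side")
def amber(r,x0,x1,y0,y1):
    im=r["image"][y0:y1,x0:x1].astype(int); m=(im[...,2]-im[...,0]>110)
    ys,xs=np.nonzero(m); k=(abs(xs-np.median(xs))<13)&(abs(ys-np.median(ys))<13); return xs[k].mean()+x0,ys[k].mean()+y0,k.sum()
a=amber(t,320,345,224,250); print("amber top",a,ray(t,a,.062))
b=amber(s,240,270,235,260); print("amber side",b,ray(s,b,.062))
# slider far-end & side: plate mask (light grey) in top
for r,n,(x0,x1,y0,y1) in((t,"top",(262,392,194,274)),(s,"side",(215,295,200,285))):
    c=cv2.resize(r["image"][y0:y1,x0:x1],None,fx=6,fy=6,interpolation=cv2.INTER_CUBIC)
    cv2.imwrite(f"pics/{n}c.png",c)
for p in((291,228),(310,232),(352,239)): print(p,ray(t,p,.062),ray(t,p,.103))
E
```

```text
amber top (np.float64(330.5), np.float64(235.5), np.int64(208)) [ 0.46848685 -0.17557888  0.062     ]
amber side (np.float64(254.86725663716814), np.float64(247.28318584070797), np.int64(113)) [ 0.46824694 -0.17656365  0.062     ]
(291, 228) [ 0.48066777 -0.10129805  0.062     ] [ 0.47828846 -0.09652558  0.103     ]
(310, 232) [ 0.47407949 -0.13701639  0.062     ] [ 0.47201176 -0.13055474  0.103     ]
(352, 239) [ 0.46293274 -0.21607153  0.062     ] [ 0.46139214 -0.20587127  0.103     ]
```

View pics/topc.png

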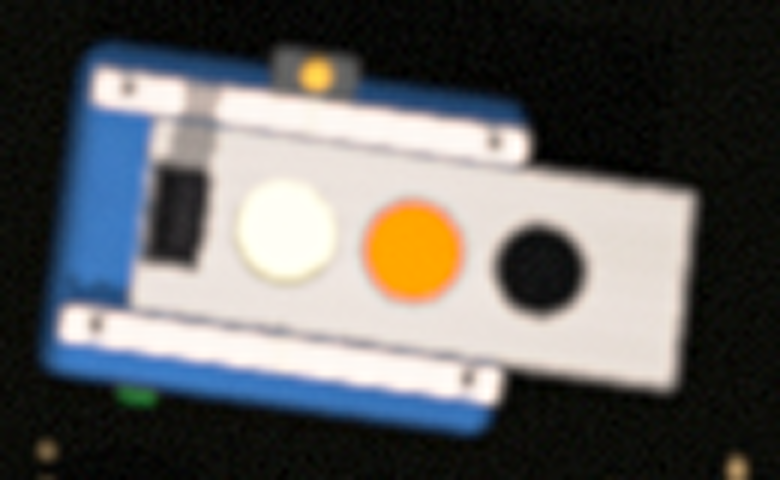

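View pics/sidec.png

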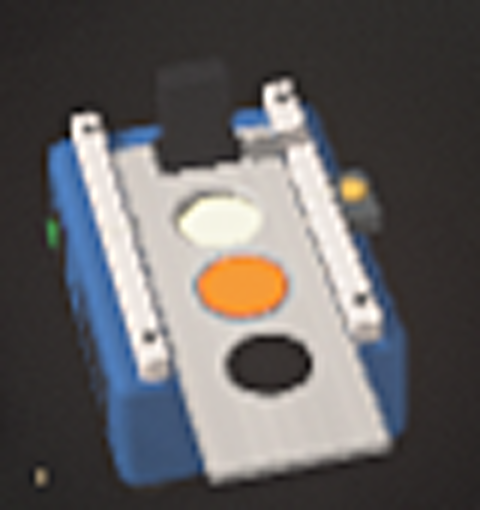

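The crops show the tab top at about (180,213) in the top crop and (195,65) in the side crop, which puts it on the slide axis. Discs in the top crop are at (286,230), (413,251) and (540,269).

Run:
```python
from rig import viewer
from h import *
t=viewer.capture("top"); s=viewer.capture("side")
T=lambda u,v,z:ray(t,(262+(u+.5)/6-.5,194+(v+.5)/6-.5),z)
S=lambda u,v,z:ray(s,(215+(u+.5)/6-.5,200+(v+.5)/6-.5),z)
P=[T(286,230,.06),T(413,251,.062),T(540,269,.062)]
e1,e2=T(697,190,.062),T(677,393,.062)
r1=T(495,143,.066)-T(127,88,.066); r2=T(467,379,.066)-T(96,324,.066)
print(P,(e1+e2)/2)
for d in(P[2]-P[0],(e1+e2)/2-P[1],r1,r2): print("dir deg (of +y)",np.degrees(np.arctan2(-d[1],-d[0])))
w=e2-e1; print("x-axis",np.degrees(np.arctan2(w[1],w[0])))
# tab: top-edge in side view
print("tab top far/near corners side", S(158,70,.103),S(224,60,.103),"far bottom", S(158,165,.067),S(240,165,.067))
print("top view right edge at top", T(209,170,.103),T(200,265,.103), "left foot", T(155,163,.067),T(148,260,.067))
np.save("amb.npy",P[1])
for a in (96,99,102):
  y=np.array([np.cos(np.radians(a)),np.sin(np.radians(a)),0]);x=np.array([y[1],-y[0],0])
  for k in (.072,.076,.08):
    c=P[1]+y*k
    f=lambda r,ox,oy,z:((proj(r,[*(c+x*ox+y*oy)[:2],z])-(np.array([262,194]) if r is t else np.array([215,200])))*6+2.5).round().astype(int).tolist()
    print(a,k,c.round(4),[f(t,*q) for q in((.013,-.006,.103),(-.013,-.006,.103),(.016,.009,.067),(-.016,.009,.067))],[f(s,*q) for q in((-.013,.006,.103),(.013,.006,.103),(-.016,-.009,.067),(.016,-.009,.067))])
```

```text
[array([ 0.47430175, -0.1359189 ,  0.06      ]), array([ 0.46863843, -0.17542196,  0.062     ]), array([ 0.46400137, -0.21529159,  0.062     ])] [ 0.4582639  -0.26152701  0.062     ]
dir deg (of +y) 82.60591383388658
dir deg (of +y) 83.12973203717758
dir deg (of +y) 82.97204102558703
dir deg (of +y) 82.96345463089752
x-axis 173.59351738314842
tab top far/near corners side [ 0.46489268 -0.09999636  0.103     ] [ 0.48896153 -0.10332595  0.103     ] far bottom [ 0.46018836 -0.10897319  0.067     ] [ 0.48799604 -0.12008531  0.067     ]
top view right edge at top [ 0.48936489 -0.10609236  0.103     ] [ 0.46117043 -0.10370817  0.103     ] left foot [ 0.49368691 -0.09386584  0.067     ] [ 0.46366573 -0.09208338  0.067     ]
96 0.072 [ 0.4611 -0.1038  0.062 ] [[216, 220], [225, 308], [152, 220], [162, 324]] [[112, 80], [177, 59], [126, 183], [206, 157]]
96 0.076 [ 0.4607 -0.0998  0.062 ] [[203, 221], [211, 309], [139, 221], [149, 325]] [[107, 74], [173, 53], [121, 177], [201, 151]]
96 0.08 [ 0.4603 -0.0959  0.062 ] [[190, 222], [198, 310], [126, 222], [136, 326]] [[103, 68], [168, 47], [117, 171], [197, 145]]
99 0.072 [ 0.4574 -0.1043  0.062 ] [[215, 232], [228, 319], [151, 234], [166, 337]] [[102, 84], [166, 61], [119, 187], [197, 158]]
99 0.076 [ 0.4567 -0.1004  0.062 ] [[202, 233], [215, 321], [138, 235], [153, 339]] [[97, 78], [161, 56], [114, 181], [192, 152]]
99 0.08 [ 0.4561 -0.0964  0.062 ] [[189, 235], [202, 323], [125, 237], [140, 341]] [[92, 73], [156, 50], [109, 175], [187, 146]]
102 0.072 [ 0.4537 -0.105   0.062 ] [[215, 243], [233, 330], [151, 248], [171, 350]] [[93, 89], [156, 64], [112, 192], [188, 160]]
102 0.076 [ 0.4528 -0.1011  0.062 ] [[202, 246], [219, 333], [138, 250], [158, 353]] [[87, 83], [150, 59], [106, 186], [182, 154]]
102 0.08 [ 0.452  -0.0972  0.062 ] [[189, 248], [206, 335], [125, 253], [145, 355]] [[82, 78], [144, 53], [101, 180], [177, 149]]
```

The slide's +y direction is at 82.95° (box turned about -7°) and the tab is at about (0.477, -0.100). I'll go there in two legs, keeping clear of the grey cabinet, with a -6.7° turn about the tool's z.

>>> move_arm(
  increments=[
    [-0.82,-0.955,0,0,0,-0.037,1],
    [-0.82,-0.955,0,0,0,-0.037,1],
    [-0.82,-0.955,0,0,0,-0.037,1],
    [-0.82,-0.955,0,0,0,-0.037,1],
    [-0.82,-0.955,0,0,0,-0.037,1],
    [-0.82,-0.955,0,0,0,-0.037,1],
    [-0.82,-0.955,0,0,0,-0.037,1],
    [-0.82,-0.955,0,0,0,-0.037,1],
    [-0.82,-0.955,0,0,0,-0.037,1],
    [-0.82,-0.955,0,0,0,-0.037,1],
  ],
)

```text
time_s: 1.53
position: [0.3225, 0.2655, 0.2339]
tcp_rot: [[-0.991, 0.13, 0.002], [0.13, 0.991, -0.002], [-0.002, -0.002, -1.0]]
force: [-0.9, 1.4, -0.1]
opening: 0.999
grasp_force: 0.0
```

>>> move_arm(
  increments=[
    [-0.6,-1,0,0,0,0,1],
    [-0.6,-1,0,0,0,0,1],
    [-0.6,-1,0,0,0,0,1],
    [-0.6,-1,0,0,0,0,1],
    [-0.6,-1,0,0,0,0,1],
    [-0.6,-1,0,0,0,0,1],
    [-0.6,-1,0,0,0,0,1],
    [-0.6,-1,0,0,0,0,1],
    [-0.6,-1,0,0,0,0,1],
    [-0.6,-1,0,0,0,0,1],
  ],
)

```text
time_s: 2.37
position: [0.4641, -0.0534, 0.234]
tcp_rot: [[-0.992, 0.128, 0.004], [0.128, 0.992, -0.002], [-0.004, -0.002, -1.0]]
force: [-0.9, 0.2, -0.2]
opening: 0.999
grasp_force: 0.0
```

>>> move_arm(
  increments=[
    [-0.074,-0.16,0.2,0,0,0,1],
    [-0.074,-0.16,0.2,0,0,0,1],
    [-0.074,-0.16,0.2,0,0,0,1],
    [-0.074,-0.16,0.2,0,0,0,1],
  ],
)

```text
time_s: 2.7
position: [0.4759, -0.0991, 0.172]
tcp_rot: [[-0.992, 0.125, -0.004], [0.125, 0.992, 0.003], [0.005, 0.002, -1.0]]
force: [-0.1, -0.2, 0.1]
opening: 0.999
grasp_force: 0.0
```

Run:
```python
from rig import viewer,bot
import cv2
t=viewer.capture("top")["image"][174:274,232:392]; s=viewer.capture("side")["image"][140:290,190:320]
cv2.imwrite("pics/t1.png",cv2.resize(t,None,fx=4,fy=4)); cv2.imwrite("pics/s1.png",cv2.resize(s,None,fx=4,fy=4))
q=bot.read_state();print(q["time_s"],q["position"],q["tcp_rot"],q["force"])
```

```text
2.8 [ 0.47663785 -0.09850103  0.17392801] [[-9.92462096e-01  1.22550198e-01 -6.61241633e-04]
 [ 1.22549637e-01  9.92462038e-01  8.30279328e-04]
 [ 7.58008115e-04  7.42985840e-04 -9.99999437e-01]] [ 0.2341864   0.48762761 -0.57880195]
```

View pics/s1.png

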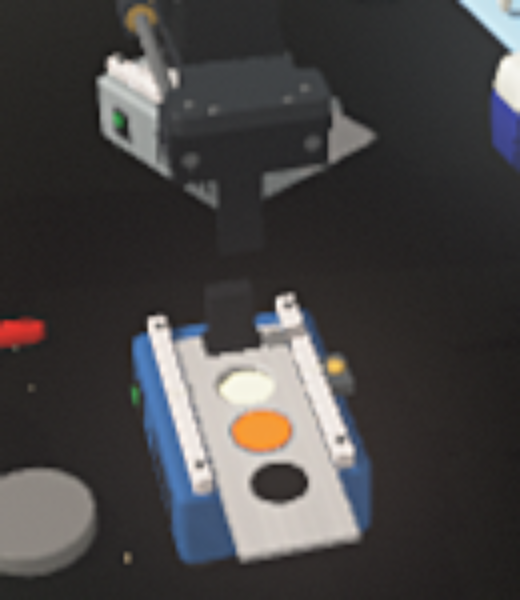

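The gripper hangs over the tab: the near finger is at about (240,215) and the tab at about (229,310) in the crop, and the slider hasn't moved. I'll descend 88 mm and close.

>>> move_arm(
  increments=[
    [0,0,0.1,0,0,0,1],
    [0,0,0.18,0,0,0,1],
    [0,0,0.24,0,0,0,1],
    [0,0,0.28,0,0,0,1],
    [0,0,0.295,0,0,0,1],
    [0,0,0.295,0,0,0,1],
    [0,0,0.295,0,0,0,1],
  ],
)

```text
time_s: 3.38
position: [0.4777, -0.0993, 0.0862]
tcp_rot: [[-0.993, 0.122, 0.002], [0.122, 0.993, -0.001], [-0.002, -0.001, -1.0]]
force: [-0.7, 0.3, -0.3]
opening: 0.999
grasp_force: 0.0
```

>>> move_arm(
  increments=[
    [0,0,0,0,0,0,0],
    [0,0,0,0,0,0,0],
    [0,0,0,0,0,0,0],
    [0,0,0,0,0,0,0],
    [0,0,0,0,0,0,0],
    [0,0,0,0,0,0,0],
    [0,0,0,0,0,0,0],
    [0,0,0,0,0,0,0],
    [0,0,0,0,0,0,0],
    [0,0,0,0,0,0,0],
  ],
)

```text
time_s: 4.22
position: [0.477, -0.0999, 0.085]
tcp_rot: [[-0.992, 0.123, -0.0], [0.123, 0.992, 0.0], [0.0, 0.0, -1.0]]
force: [-0.2, -0.7, -1.1]
opening: 0.326
grasp_force: 0.0
```

Still closing at 28 mm open, so I'll hold.

>>> move_arm(
  increments=[
    [0,0,0,0,0,0,0],
    [0,0,0,0,0,0,0],
    [0,0,0,0,0,0,0],
    [0,0,0,0,0,0,0],
    [0,0,0,0,0,0,0],
    [0,0,0,0,0,0,0],
  ],
)

```text
time_s: 4.72
position: [0.4771, -0.1001, 0.085]
tcp_rot: [[-0.992, 0.123, -0.0], [0.123, 0.992, -0.0], [-0.0, -0.0, -1.0]]
force: [0.5, -1.6, -0.3]
opening: 0.132
grasp_force: 30.0
```

The tab is gripped: 11.5 mm open at 30 N. Now I'll slide 40 mm along the tool's +y.

>>> move_arm(
  increments=[
    [0,0.02,0,0,0,0,0],
    [0,0.04,0,0,0,0,0],
    [0,0.06,0,0,0,0,0],
    [0,0.075,0,0,0,0,0],
    [0,0.09,0,0,0,0,0],
    [0,0.105,0,0,0,0,0],
    [0,0.12,0,0,0,0,0],
    [0,0.133,0,0,0,0,0],
    [0,0.133,0,0,0,0,0],
    [0,0.133,0,0,0,0,0],
  ],
)

```text
time_s: 5.55
position: [0.4819, -0.0598, 0.085]
tcp_rot: [[-0.992, 0.123, -0.0], [0.123, 0.992, 0.0], [0.0, 0.0, -1.0]]
force: [-0.3, -0.3, -1.4]
opening: 0.135
grasp_force: 30.0
```

Run:
```python
from rig import viewer,bot
import cv2,numpy as np
from h import *
v=viewer.capture("side"); s=v["image"][140:290,190:320]
cv2.imwrite("pics/s2.png",cv2.resize(s,None,fx=4,fy=4))
im=v["image"][200:285,215:295].astype(int);ys,xs=np.nonzero(im[...,2]-im[...,0]>110);k=(abs(xs-np.median(xs))<13)&(abs(ys-np.median(ys))<13)
print(ray(v,(xs[k].mean()+215,ys[k].mean()+200),.062),k.sum())
q=bot.read_state();print(q["time_s"],q["position"],q["force"],q["grasp_force"])
```

```text
[ 0.47312291 -0.13601701  0.062     ] 101
5.6 [ 0.48189672 -0.05990827  0.08502657] [-0.78857876 -0.70591225 -0.28053042] 29.9984348192811
```

View pics/s2.png

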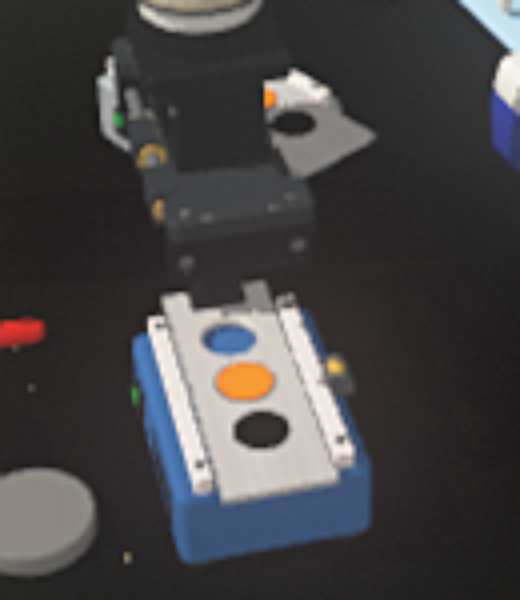

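The amber disc has moved 40 mm and now sits over the port, at (244,382) in the crop. There's almost no force on the wrist, so it's resting in the stop. I'll release and retract straight up.

>>> move_arm(
  increments=[
    [0,0,0,0,0,0,0.5],
    [0,0,0,0,0,0,0.5],
    [0,0,0,0,0,0,0.5],
    [0,0,0,0,0,0,0.5],
    [0,0,0,0,0,0,0.5],
    [0,0,0,0,0,0,0.5],
    [0,0,0,0,0,0,0.5],
    [0,0,0,0,0,0,0.5],
  ],
)

```text
time_s: 6.27
position: [0.482, -0.0603, 0.0851]
tcp_rot: [[-0.992, 0.123, 0.0], [0.123, 0.992, 0.0], [-0.0, 0.0, -1.0]]
force: [-0.4, 0.4, 0.1]
opening: 0.492
grasp_force: 0.0
```

>>> move_arm(
  increments=[
    [0,0,-0.05,0,0,0,0.5],
    [0,0,-0.15,0,0,0,0.5],
    [0,0,-0.25,0,0,0,0.5],
    [0,0,-0.35,0,0,0,0.5],
    [0,0,-0.4,0,0,0,0.5],
    [0,0,-0.4,0,0,0,0.5],
    [0,0,-0.4,0,0,0,0.5],
    [0,0,-0.4,0,0,0,0.5],
  ],
)

```text
time_s: 6.93
position: [0.4812, -0.06, 0.2042]
tcp_rot: [[-0.992, 0.123, -0.002], [0.123, 0.992, 0.001], [0.002, 0.0, -1.0]]
force: [1.0, 0.5, -0.5]
opening: 0.497
grasp_force: 0.0
```

Run:
```python
from rig import viewer,bot
import cv2,numpy as np
from h import *
v=viewer.capture("side"); s=v["image"][140:290,190:320]
cv2.imwrite("pics/s3.png",cv2.resize(s,None,fx=4,fy=4))
im=v["image"][200:285,215:295].astype(int);ys,xs=np.nonzero(im[...,2]-im[...,0]>110);k=(abs(xs-np.median(xs))<13)&(abs(ys-np.median(ys))<13)
print(ray(v,(xs[k].mean()+215,ys[k].mean()+200),.062),k.sum())
q=bot.read_state();print(q["time_s"],q["position"],q["force"],q["opening"],abs(np.array(q["qvel"])).max())
```

```text
[ 0.47332144 -0.13658247  0.062     ] 104
6.9833 [ 0.48099389 -0.05994746  0.20382728] [-0.06490496  1.10772095 -1.35629974] 0.4996640122764374 0.558555378145523
```

View pics/s3.png

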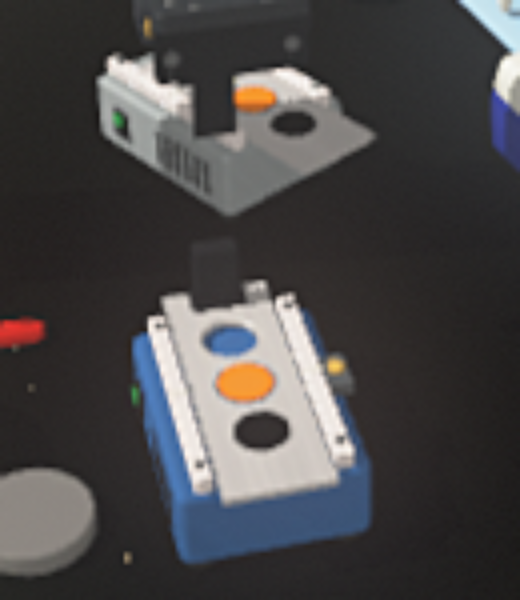

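The blue slider is free in its middle stop, with amber at (244,383) over the port. The gripper is clear and the grey slider hasn't moved.

```bash
python3 -c "
from rig import workorder; print(workorder.hand_in())"
```

```text
the job is handed in; nothing more can be done
None
```

The blue slider was moved to its middle stop with the amber filter over the port and let go, the grey slider stayed where it was, and the job is handed in (no verdict came back).

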